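# Press a sample capsule's plug home with the ratchet arbor press

## Robot

A 6-joint arm with a two-finger parallel gripper is mounted at the origin on the work surface. World frame = base frame: x ahead of the robot, y to its left, z up, the work surface at z = 0. Lengths are in m, angles in rad, forces in N, time in s.
With the tool pointing down it reaches from about 0.225 to 0.725 m from the base axis. Payload 3.1 kg.
Tool frame: the origin (TCP) lies between the finger pads; the fingertips stand bot.finger_overhang ahead of it and the grasp point (between the pads) lies 3 mm ahead of it (bot.finger_overhang is the distance from the TCP to the fingertips, in m); z points along the fingers, y is the direction in which the jaws open and shut (so a half turn about z gives the same grasp; the last joint's range is limited). The gripper opens to 85 mm and grips with 20 to 120 N. Pads are 22 mm wide; open, the fingers measure 114 mm over their backs; the gripper's body (76 mm by 85 mm) begins 54 mm behind the grasp point. The pads swing forward as they close: fully open they stand 13 mm farther back than shut.
Start: joints at [-0.128, 0.048, 0.099, 1.622, 0, 1.443], TCP at [0.525, -0, 0.253] pointing down, gripper open.
Joint ranges: [-2.91, 2.91], [-0.99, 1.94], [-1.21, 1.42], [-2.12, 2.29], [-1.49, 1.47], [-3.14, 3.14]. Speed limits (rad/s): [2.79, 2.79, 3.14, 3.14, 3.14, 3.14].

## Interface

Orientations are given as a 3x3 rotation matrix whose columns are the frame's x, y, z axes.
In Python, from bench import bot gives the robot as it stands.
- The arm moves only by the tool drive_tool, never from a script. Its argument "steps" is a list of rows, each an object with "offset": the shift along the world's x, y, z in mm, a list of three; "twist": the turn about the world's z in rad. In form: [{"offset": [dx, dy, dz], "twist": twist}, ...]. A call has 1 to 12 rows; each row is the pose to reach, as a shift and turn from the pose commanded when the call began; what a row does not reach only later rows make up. A row lasts 1/8 s, in which the tool goes at most 62.5 mm and 10.7 degrees, less where a joint would pass 70% of its speed; a pose out of reach is approached as far as the arm can. A call with a gripper value outside its range is refused whole. "claw" is the finger opening in mm, from 0 to 85.4, set as the call begins (left out, the last holds). The fingers move at their own pace and stop on an object; "squeeze" is the grip in N (left out, the last holds). Time passes only in rows, so rows that repeat a pose let the fingers close. It gives the time, the measured TCP pose, the force and the opening at its end, in the units of the state.
- bot.get_obs(): the state, without advancing time (a new reading comes with each control period).
- bot.snapshot(name): name is "scene" or "side" or "wrist"; returns (picture, depth): 420x560x3 uint8, red, green, blue; 420x560 float32, m along the optical axis (not along the pixel's ray), 0 where there is no reading.
- bot.get_calibration(name): a dict with "intrinsics" (3x3 intrinsics, pixels), "R" (3x3) and "t" (3): a world point X has camera coordinates R X + t; the wrist camera has in their place "hand_eye" (4x4, takes a point from camera to tool coordinates, whose origin is the TCP and whose axes are the flange's). Camera axes: x right, y down, z forward; pixel columns grow to the right and rows downward; lengths in m; the calibration is good to about 2 mm. The wrist camera is an equidistant fisheye: a pixel r from the principal point sees the ray r / f radians off the axis. A picture is of the moment at which its call begins: read the wrist's pose just before it. get_calibration takes no time and is no camera call.
- bot.close_job(): hands the job in, once; it reports no verdict.
The state is a dict: "clock": time; "joint_positions": joint angles; "joint_velocities": joint speeds; "joint_torque": joint torques, N m; "tcp_pos": TCP position; "ee_rot": TCP orientation; "contact_force": force on the tool from outside, world axes, zero at the start; "wrist_torque": the same for the moment, N m; "opening": finger opening in m.
Only numpy, scipy, OpenCV 4.12 (cv2) and the standard library are available. Lean on these libraries where they do the work, as an engineer would, in place of code of your own. Each camera call takes 0.05 s, during which the arm holds its last target. There are 200 camera calls.

## Task

The capsule waits on the pulled-out loading slide of the hand press with its plug only started. Push the slide in under the ram as far as it goes, then work the ratchet lever down and up by its ball until the ram has pressed the plug fully home, and finish with a firm pull of about 13 N on the ball, held for a second, to set the seal: under 11 N it does not seal, over 18 N the capsule may be crushed. Use only the lever to press, let go when done, and leave the other things on the bench alone.

Things in the scene. Friction and masses are not known exactly. Their poses are not given: they have to be found in the camera images.
- press: ratchet arbor press, grey casting bolted to the bench: base 255 x 110 mm, 45 mm high; head over x -37 to +115, y +-30, z 160 to 250 mm. Origin on the bench under the ram's axis, z up; x points from the open throat back to the column: the slide is pulled out towards -x and pushed in along +x. Ratchet wheel and lever stand on its -y side, the lever reaching out towards -x
- lever_hub (a point): point on the lever's level hinge axis (along the press's y), in the plane in which the ball swings, 205 mm above the bench; does not move. At the ball one feels about 1 N while the ram runs free, about 5 N while it presses the plug in, and once the plug is home a steep rise of about 0.7 N per mm of ball travel (each newton at the ball is about 14 N at the ram)
- lever_ball (a point): centre of the black ball (32 mm in diameter) at the end of the lever's 14 mm round steel bar, 165 mm from lever_hub, its plane of swing 80 mm beside the ram's axis. Free on both sides, it can be pinched from above across the plane of swing and turns between the fingers as the lever swings
- lever (a joint): lever angle in rad: 0 level, positive with the ball below the hub; stops at -0.80 (up) and +0.45. Stays where left (1 to 2 N at the ball). Down: its pawl turns the 24-tooth wheel and the ram goes down 12 mm per rad, after up to one notch (0.262 rad) lost at each reversal. Up: the pawl clicks back and the ram stays. One sweep moves the ram 15 mm at most
- slide (a joint): loading slide, in m: 0 fully in (against its stop, capsule under the ram), grows as it is pulled out; starts 55 to 85 mm out; about 3 N of friction; stays where it is left
- slide_lip (a point): middle of the outer (-x) face of the slide's upturned front lip, 78 mm above the bench. The lip is a steel plate 56 mm wide (along the press's y), 5 mm thick, from 58 to 92 mm above the bench; with the slide fully in, this point is 89 mm from the ram's axis towards -x
- ram: square steel ram, 22 x 22 x 200 mm, in the press's head; origin at the centre of its lower end, which starts 136 mm above the bench and has to come down 36 mm to bring the plug home; stays where it is left. Not to be pushed by hand
- capsule_rim (a point): centre of the top rim of the aluminium capsule (46 mm in diameter, 36 mm high) that is held in the slide's nest and moves with the slide; 95 mm above the bench, z up
- plug: plug: steel flange 36 mm in diameter, 5 mm thick, on a 26 mm stem, a tight fit in the capsule. Origin at the centre of the flange's underside: 8 to 12 mm above the capsule's rim at the start, 0 (flange down on the rim) when fully home. Takes about 50 N at the ram to move and stays where pressed. Not to be pushed by hand
- solvent: closed white plastic bottle, 60 mm in diameter, 135 mm high, standing on the bench; bystander; origin at the centre of its underside
- spare_capsule: empty open aluminium capsule, 46 mm in diameter, 36 mm high, standing on the bench; bystander; origin at the centre of its underside
- beaker: white ceramic beaker, 70 mm in diameter, 85 mm high, standing on the bench; bystander; origin at the centre of its underside
- spanner: steel spanner, 160 mm long, lying on the bench; bystander; origin under its middle

How it is judged:
By the outcome, as a careful person would: the job done as asked, in the order asked, and still so for the second after the job is handed in, with the robot touching nothing.
It also fails if it takes over 69 s, if anything falls off the work surface, if the arm or the gripper's body presses on something with over 40 N, if the wrist force passes 120 N, or if a joint passes its speed limit or range.

## Working session

There is one attempt and no reset: what is moved stays moved. The work goes in short steps, Python scripts to look and compute and a tool call to move; the robot and the scene stay as the last step left them, time stands still between calls to the robot, and variables do not carry over. Pictures are saved under pics/ and viewed, about 8 in all and at most 12, crops included, and the job is handed in when it is done.

Besides the shell and the picture viewer there is one more tool, called after "Emit:" as name(argument=value, ...), one argument or row to a line, values as JSON. drive_tool: Moves the arm, as the interface text tells. Its arguments: {"type":"object","properties":{"steps":{"type":"array"},"claw":{"type":"number"},"squeeze":{"type":"number"}},"required":["steps"]}

```bash
mkdir -p pics; ls; cat > h.py <<'E'
from bench import bot
import numpy as np, cv2
def px2w(name,depth,u,v):
    c=bot.get_calibration(name);K=c["intrinsics"];d=np.median([x for x in depth[v-1:v+2,u-1:u+2].ravel() if x>0])
    p=np.linalg.inv(K)@[u,v,1]*d
    return np.array(c["R"]).T@(p-c["t"])
E
python3 - <<'E'
from h import *
print(bot.get_obs(),bot.finger_overhang)
for n in("scene","side"):
    p,d=bot.snapshot(n);cv2.imwrite(f"pics/{n}0.png",p[:,:,::-1]);np.save(n+"d",d)
    print(bot.get_calibration(n))
print(bot.get_calibration("wrist"))
E
```

```text
pics
{'clock': 0.0, 'joint_positions': array([-1.27811634e-01,  4.87775505e-02,  9.75934510e-02,  1.62199536e+00,
       -2.73566624e-05,  1.44301369e+00]), 'joint_velocities': array([-0.00041325,  0.00126649, -0.0001627 ,  0.00264472, -0.00030114,
       -0.00020851]), 'joint_torque': array([ 2.96208136e-04, -3.38780022e+01,  3.20016932e+01,  2.03766406e-02,
       -2.11149008e-04,  6.20949692e-06]), 'tcp_pos': array([5.24441863e-01, 4.49200912e-05, 2.52100959e-01]), 'ee_rot': array([[ 2.92901320e-05,  9.99997198e-01, -2.36717622e-03],
       [ 9.99999961e-01, -2.86353807e-05,  2.76629338e-04],
       [ 2.76560778e-04, -2.36718423e-03, -9.99997160e-01]]), 'contact_force': array([-0.22998393, -0.39839105, -0.50143313]), 'wrist_torque': array([ 0.04542646,  0.00620117, -0.01624756]), 'opening': 0.08526678992747574} 0.022
{'intrinsics': array([[546.52462252,   0.        , 283.56835356],
       [  0.        , 546.52462252, 207.71081975],
       [  0.        ,   0.        ,   1.        ]]), 'R': array([[-0.74634235,  0.66540617, -0.01441256],
       [ 0.52440654,  0.57458189, -0.62837364
[... 303 characters left out ...]
0.56582435,  0.00328532],
       [ 0.43464104,  0.63705515, -0.63659084],
       [-0.36229153, -0.52345348, -0.77119473]]), 't': array([ 0.47086661, -0.18357359,  1.62688177])}
{'intrinsics': array([[325.1922621 ,   0.        , 276.51560444],
       [  0.        , 325.1922621 , 215.34643265],
       [  0.        ,   0.        ,   1.        ]]), 'hand_eye': array([[ 1.02514912e-03, -9.61462908e-01, -2.74932766e-01,
         7.13058519e-02],
       [ 9.99998439e-01,  5.90033806e-04,  1.66532315e-03,
         2.55295872e-05],
       [-1.43892681e-03, -2.74934044e-01,  9.61462012e-01,
        -1.21411355e-01],
       [ 0.00000000e+00,  0.00000000e+00,  0.00000000e+00,
         1.00000000e+00]])}
```

View pics/scene0.png

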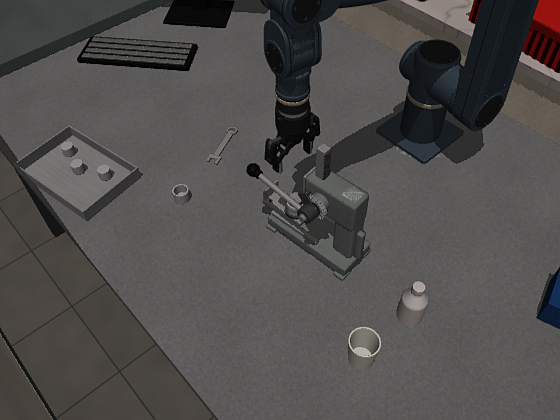

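View pics/side0.png

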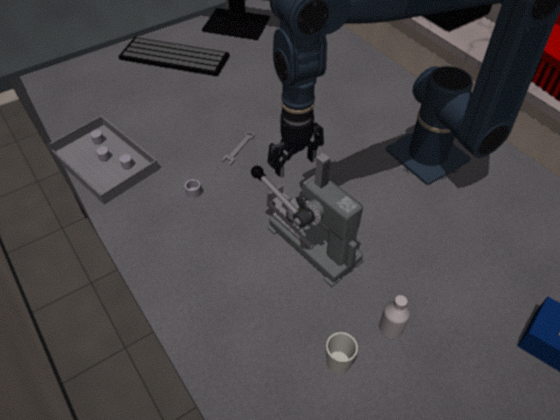

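The scene view shows the ball at (253,170), the ram's top at (323,150) and the head's top at about (340,185). The bottle, beaker and spare capsule are clear of the press. I'll enlarge and measure.

```bash
python3 - <<'E'
from h import *
for n,(x0,y0,x1,y1) in dict(scene=(235,135,385,285),side=(240,140,380,290)).items():
    im=cv2.imread(f"pics/{n}0.png")[y0:y1,x0:x1]
    globals()[n]=cv2.resize(im,(400,600*0+400*(y1-y0)//(x1-x0)),interpolation=cv2.INTER_CUBIC)
h=min(scene.shape[0],side.shape[0])
cv2.imwrite("pics/crop0.png",cv2.hconcat([scene[:h],side[:h]]))
for n,(u0,v0,u1,v1) in dict(scene=(235,130,385,290),side=(240,140,380,290)).items():
    d=np.load(n+"d.npy");c=bot.get_calibration(n);K=c["intrinsics"]
    v,u=np.mgrid[v0:v1,u0:u1];z=d[v0:v1,u0:u1]
    P=np.stack([(u-K[0,2])/K[0,0]*z,(v-K[1,2])/K[1,1]*z,z],-1)[z>0]
    W=(P-c["t"])@c["R"]
    np.save(n+"W",W)
    # head top
    m=(abs(W[:,2]-.25)<.004)&(W[:,0]<.8)
    T=W[m].astype(np.float32)[:,:2]
    print(n,len(T),T.min(0),T.max(0),cv2.minAreaRect(T*1000))
    im=cv2.imread(f"pics/{n}0.png")[v0:v1,u0:u1][z>0]
    dark=(im.max(1)<25)
    b=(253,170) if n=="scene" else (257,172)
    uu=u[z>0];vv=v[z>0]
    m=dark&(np.hypot(uu-b[0],vv-b[1])<10)
    print("ball",m.sum(),np.median(W[m],0),uu[m].mean(),vv[m].mean())
    print("ramtop",px2w(n,d,*((323,150) if n=="scene" else (322,162))))
E
```

```text
scene 1046 [ 0.47217655 -0.05697791] [0.6217167  0.19515112] ((524.7866821289062, 60.674049377441406), (125.71414947509766, 275.0973815917969), 16.526315689086914)
ball 152 [ 0.61098224 -0.03898642  0.24262842] 253.65131578947367 170.19078947368422
ramtop [0.51544912 0.08586826 0.33567382]
side 964 [ 0.47219902 -0.05499409] [0.6175274  0.19815138] ((524.440673828125, 64.06269073486328), (127.83042907714844, 273.7041320800781), 14.264838218688965)
ball 104 [ 0.61124679 -0.03817415  0.24445055] 257.08653846153845 171.73076923076923
ramtop [0.52015677 0.09187487 0.33314138]
```

View pics/crop0.png

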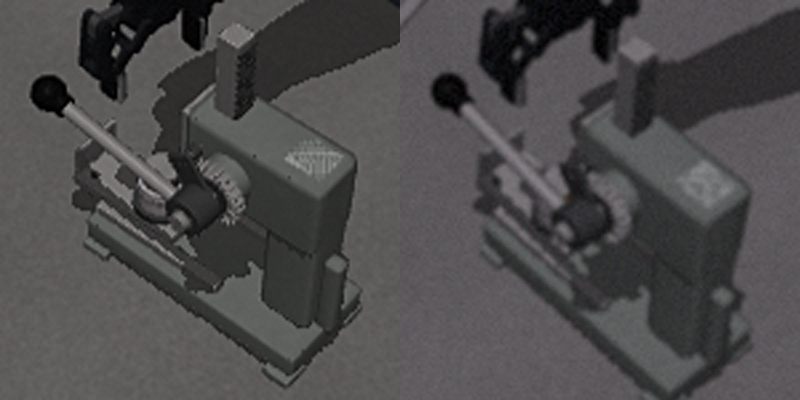

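```bash
python3 - <<'E'
from h import *
for n in("scene","side"):
    W=np.load(n+"W.npy")
    m=(abs(W[:,2]-.25)<.004)&(W[:,1]>.03)&(W[:,0]<.6)
    T=W[m].astype(np.float32)[:,:2]*1000
    r=cv2.minAreaRect(T);print(n,m.sum(),r,cv2.boxPoints(r).round(1).tolist())
    m=(W[:,2]>.27)&(W[:,1]>.05)&(W[:,0]>.48); print("ram",m.sum(),W[m].mean(0),W[m].min(0),W[m].max(0),np.median(W[m&(W[:,2]>.331)],0))
    # base top z~.045
    m=(abs(W[:,2]-.045)<.003)&(W[:,0]>.4)&(W[:,0]<.66);T=W[m].astype(np.float32)[:,:2]*1000
    r=cv2.minAreaRect(T);print("base",m.sum(),r,cv2.boxPoints(r).round(1).tolist())
    # lip region
    m=(W[:,2]>.06)&(W[:,2]<.12)&(W[:,1]<.06);print("lip?",W[m].min(0),W[m].max(0))
E
```

```text
scene 964 ((511.3337707519531, 127.97965240478516), (86.35725402832031, 143.6965789794922), 31.663393020629883) [[436.8999938964844, 166.5], [512.2999877929688, 44.20000076293945], [585.7999877929688, 89.5], [510.3999938964844, 211.8000030517578]]
ram 377 [0.5142487  0.0857365  0.30928636] [0.4967073  0.06806906 0.27008058] [0.52362144 0.09706225 0.33934061] [0.51143425 0.08152084 0.33529325]
base 1044 ((531.2245483398438, 66.96443176269531), (105.47262573242188, 299.10333251953125), 14.580327987670898) [[442.5, 198.39999389648438], [517.7999877929688, -91.0], [619.9000244140625, -64.5], [544.5999755859375, 225.0]]
lip? [ 0.50376383 -0.08791159  0.06002267] [0.56139282 0.05683639 0.11593675]
side 887 ((510.3737487792969, 129.6328125), (91.58926391601562, 142.31935119628906), 32.912322998046875) [[433.29998779296875, 164.5], [510.6000061035156, 45.0], [587.5, 94.80000305175781], [510.20001220703125, 214.3000030517578]]
ram 344 [0.51468865 0.0888442  0.30957372] [0.49704351 0.07135982 0.27008013] [0.5242625  0.09866572 0.33911124] [0.51294082 0.0855364  0.33544143]
base 987 ((530.2857055664062, 70.59456634521484), (107.22775268554688, 295.7014465332031), 13.791559219360352) [[443.0, 201.39999389648438], [513.5, -85.80000305175781], [617.5999755859375, -60.20000076293945], [547.0999755859375, 227.0]]
lip? [ 0.49892413 -0.08370219  0.06004434] [0.56247352 0.04345397 0.1157348 ]
```

```bash
python3 - <<'E'
from h import *
for n in("scene","side"):
    W=np.load(n+"W.npy")
    m=(abs(W[:,2]-.25)<.0035)&(W[:,1]>.04)&(W[:,0]<.57)&(W[:,0]>.44)
    T=np.unique((W[m][:,:2]*1000//4).astype(int),axis=0)*4
    T=W[m]; print(n,np.percentile(T,[1,50,99],axis=0).round(3).tolist())
    # side face: edge at max x per y
    for y in np.arange(.06,.21,.015):
        q=W[m&(abs(W[:,1]-y)<.004)]
        if len(q)>3: print(round(y,3),q[:,0].min().round(3),q[:,0].max().round(3),len(q))
    f=(W[:,2]>.165)&(W[:,2]<.235)&(W[:,1]>.12)&(W[:,1]<.2)&(W[:,0]<.58);Q=W[f]
    a=np.polyfit(Q[:,1],Q[:,0],1);r=Q[:,0]-np.polyval(a,Q[:,1]);k=abs(r)<.004;a=np.polyfit(Q[k,1],Q[k,0],1);print("face",f.sum(),k.sum(),a, np.degrees(np.arctan(-a[0])))
    b=(W[:,2]>.2)&(W[:,2]<.25)&(W[:,0]>.575)&(W[:,1]<.1)
    for y in np.arange(-.07,.1,.012):
        q=W[b&(abs(W[:,1]-y)<.006)]
        if len(q): print("bar",round(y,3),np.median(q,0).round(3),len(q),np.ptp(q[:,0]).round(3))
E
```

```text
scene [[0.475, 0.059, 0.247], [0.508, 0.136, 0.249], [0.538, 0.192, 0.253]]
0.06 0.508 0.539 24
0.075 0.519 0.539 25
0.09 0.483 0.564 46
0.105 0.481 0.536 61
0.12 0.478 0.535 60
0.135 0.478 0.532 60
0.15 0.475 0.529 66
0.165 0.473 0.528 57
0.18 0.473 0.526 67
0.195 0.487 0.521 13
face 961 154 [-0.62384483  0.63011577] 31.957763810202344
bar -0.058 [ 0.612 -0.054  0.247] 15 0.021
bar -0.046 [ 0.616 -0.046  0.244] 50 0.029
bar -0.034 [ 0.611 -0.036  0.241] 67 0.025
bar -0.022 [ 0.607 -0.024  0.236] 41 0.018
bar -0.01 [ 0.605 -0.01   0.234] 32 0.016
bar 0.002 [0.604 0.001 0.231] 27 0.013
bar 0.014 [0.601 0.013 0.228] 36 0.015
bar 0.026 [0.601 0.026 0.227] 29 0.014
bar 0.038 [0.599 0.038 0.224] 35 0.014
bar 0.05 [0.598 0.049 0.222] 30 0.013
bar 0.062 [0.595 0.062 0.218] 35 0.015
bar 0.074 [0.594 0.074 0.218] 33 0.022
bar 0.086 [0.585 0.086 0.22 ] 67 0.022
bar 0.098 [0.578 0.096 0.222] 52 0.027
side [[0.477, 0.062, 0.247], [0.509, 0.139, 0.249], [0.54, 0.195, 0.253]]
0.06 0.512 0.535 10
0.075 0.521 0.541 19
0.09 0.484 0.569 32
0.105 0.483 0.537 59
0.12 0.48 0.534 56
0.135 0.479 0.536 62
0.15 0.478 0.532 51
0.165 0.475 0.529 54
0.18 0.473 0.528 62
0.195 0.474 0.525 32
face 911 135 [-0.6517971   0.63747306] 33.096192115157464
bar -0.058 [ 0.613 -0.054  0.245] 6 0.01
bar -0.046 [ 0.617 -0.044  0.246] 38 0.029
bar -0.034 [ 0.611 -0.034  0.242] 68 0.029
bar -0.022 [ 0.608 -0.023  0.238] 35 0.019
bar -0.01 [ 0.607 -0.01   0.233] 31 0.012
bar 0.002 [0.602 0.003 0.232] 26 0.012
bar 0.014 [0.603 0.015 0.229] 27 0.033
bar 0.026 [0.601 0.026 0.228] 25 0.013
bar 0.038 [0.6   0.038 0.224] 32 0.013
bar 0.05 [0.599 0.052 0.222] 33 0.015
bar 0.062 [0.597 0.063 0.22 ] 28 0.013
bar 0.074 [0.594 0.075 0.218] 30 0.022
bar 0.086 [0.588 0.088 0.218] 48 0.023
bar 0.098 [0.579 0.096 0.218] 41 0.023
```

Press geometry, checked against the given sizes:
- **Yaw:** about 7°, so press x ≈ (-0.122, 0.9925).
- **Ram:** at (0.512, 0.0835).
- **Ball:** about (0.608, -0.045, 0.235). It lies 80 mm to the side, as specified.
- **Slide lip:** about 0.17 m out along -x.

Next I move outside the lip with the fingers shut. I also turn the camera side away from the press.

Emit:
drive_tool(
  steps=[
    {"offset": [0,-45,0],"twist": 0.18},
    {"offset": [8,-90,0],"twist": 0.36},
    {"offset": [14,-130,0],"twist": 0.54},
    {"offset": [14,-132,0],"twist": 0.72},
    {"offset": [14,-132,0],"twist": 0.9},
    {"offset": [14,-132,-10],"twist": 1.08},
    {"offset": [14,-132,-20],"twist": 1.26},
    {"offset": [14,-132,-30],"twist": 1.44},
    {"offset": [14,-132,-40],"twist": 1.62},
    {"offset": [14,-132,-50],"twist": 1.8},
    {"offset": [14,-132,-60],"twist": 1.98},
    {"offset": [14,-132,-70],"twist": 2.16},
  ],
  claw=0,
  squeeze=30,
)

```text
clock: 1.6
tcp_pos: [0.5386, -0.1318, 0.1822]
ee_rot: [[-0.828, -0.561, -0.001], [-0.561, 0.828, 0.001], [0.001, 0.001, -1.0]]
contact_force: [0.7, 0.0, -0.2]
opening: -0.0003
```

Emit:
drive_tool(
  steps=[
    {"offset": [0,0,-15],"twist": 0.18},
    {"offset": [0,0,-30],"twist": 0.36},
    {"offset": [0,0,-45],"twist": 0.54},
    {"offset": [0,0,-60],"twist": 0.72},
    {"offset": [0,0,-75],"twist": 0.9},
    {"offset": [0,0,-93],"twist": 1.1},
    {"offset": [0,0,-93],"twist": 1.1},
  ],
)

```text
clock: 2.48
tcp_pos: [0.5371, -0.1313, 0.0878]
ee_rot: [[0.117, -0.993, -0.005], [-0.993, -0.117, 0.002], [-0.002, 0.005, -1.0]]
contact_force: [-0.1, 0.1, 0.6]
opening: -0.0001
```

```bash
python3 - <<'E'
from h import *
o=bot.get_obs();print(o["clock"],o["joint_positions"],o["ee_rot"].round(3))
p,d=bot.snapshot("scene");c=p[115:265,215:385,::-1];cv2.imwrite("pics/s1.png",cv2.resize(c,None,fx=4,fy=4,interpolation=cv2.INTER_CUBIC))
E
```

```text
2.475 [-3.61056243e-01  1.53568027e-01 -1.17199525e-01  1.30529165e+00
 -2.95619755e-07 -2.04876548e+00] [[ 0.117 -0.993 -0.005]
 [-0.993 -0.117  0.002]
 [-0.002  0.005 -1.   ]]
```

View pics/s1.png

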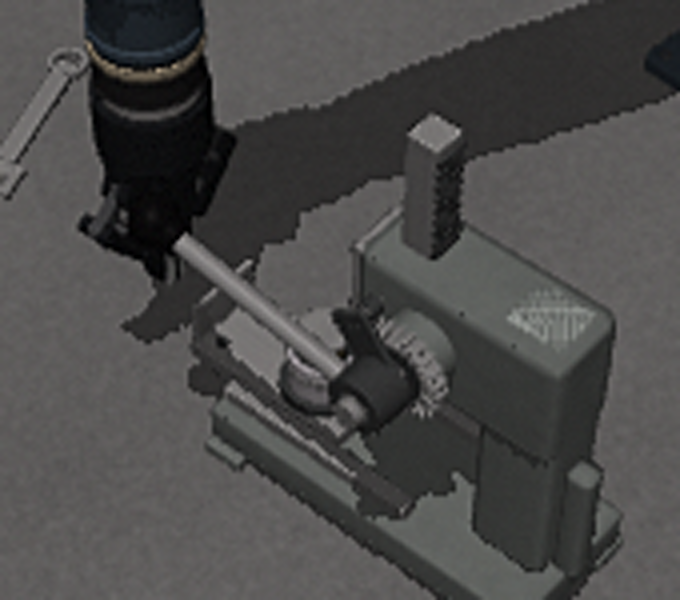

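The view shows the lip's top edge from (195,330) to (250,265). The fingertips near (165,280) stand outside it, and the gripper is clear of the ball. I'll measure the lip.

```bash
python3 - <<'E'
from h import *
p,d=bot.snapshot("scene");n="scene";c=bot.get_calibration(n);K=c["intrinsics"]
v,u=np.mgrid[170:215,255:290];z=d[170:215,255:290]
P=np.stack([(u-K[0,2])/K[0,0]*z,(v-K[1,2])/K[1,1]*z,z],-1)[z>0]
W=(P-c["t"])@c["R"]-[.512,.0835,0]
a=-(W@[-.122,.9925,0]);l=W@[.9925,.122,0]
m=(W[:,2]>.068)&(W[:,2]<.098)&(a>.12)&(a<.2)
for i in np.where(m)[0]: 
    if i%2==0: print((1000*np.array([a[i],l[i],W[i,2]])).round(),end=' ')
E
```

```text
[163. -26.  95.] [167. -26.  89.] [164. -19.  93.] [167. -30.  81.] [164. -23.  86.] [165. -27.  77.] [166.   6.  93.] [163.  13.  97.] [165.   3.  87.] [166.  14.  92.] [167.   6.  84.] [163.   2.  84.] [167.  17.  90.] [163.  13.  90.] [162.   7.  85.] [163.  -2.  77.] [166.  21.  90.] [163.  17.  90.] [162.  11.  84.] [166.  -0.  72.] [163.  -5.  70.] [167.  24.  88.] [165.  19.  86.] [164.  12.  80.] [165.   4.  72.] [165.  23.  85.] [164.  17.  80.] [163.  10.  75.] [166.  26.  82.] [165.  20.  78.] [163.  14.  75.] [164.  25.  79.] [163.  18.  74.] [168.  25.  72.] [163.  22.  73.] [163.  26.  72.]
```

Lip outer face is about 168 mm from the ram axis, so the slide is about 79 mm out. Its centre is within 2 mm laterally. Pushing in.

Emit:
drive_tool(
  steps=[
    {"offset": [-2,15,0],"twist": 0},
    {"offset": [-4,30,0],"twist": 0},
    {"offset": [-5,40,0],"twist": 0},
    {"offset": [-6,50,0],"twist": 0},
    {"offset": [-7,60,0],"twist": 0},
    {"offset": [-9,70,0],"twist": 0},
    {"offset": [-10,80,0],"twist": 0},
    {"offset": [-11,90,0],"twist": 0},
    {"offset": [-12,98,0],"twist": 0},
    {"offset": [-12.5,102,0],"twist": 0},
  ],
)

```text
clock: 3.82
tcp_pos: [0.5267, -0.0294, 0.0904]
ee_rot: [[0.119, -0.993, 0.001], [-0.993, -0.119, 0.0], [-0.0, -0.001, -1.0]]
contact_force: [0.8, -3.4, 2.6]
opening: 0.0
```

Emit:
drive_tool(
  steps=[
    {"offset": [-0.4,3,0],"twist": 0},
    {"offset": [-0.7,6,0],"twist": 0},
    {"offset": [-0.9,8,0],"twist": 0},
  ],
)

```text
clock: 4.2
tcp_pos: [0.5257, -0.022, 0.0903]
ee_rot: [[0.118, -0.993, 0.0], [-0.993, -0.118, -0.0], [0.0, -0.0, -1.0]]
contact_force: [2.3, -2.8, 1.8]
opening: -0.0003
```

Emit:
drive_tool(
  steps=[
    {"offset": [-0.3,2.5,0],"twist": 0},
    {"offset": [-0.5,4,0],"twist": 0},
    {"offset": [-0.6,5,0],"twist": 0},
  ],
)

```text
clock: 4.58
tcp_pos: [0.5251, -0.0174, 0.0903]
ee_rot: [[0.118, -0.993, 0.0], [-0.993, -0.118, -0.001], [0.001, 0.0, -1.0]]
contact_force: [3.1, -4.7, 0.4]
opening: 0.0002
```

Emit:
drive_tool(
  steps=[
    {"offset": [-0.1,1,0],"twist": 0},
    {"offset": [-0.2,2,0],"twist": 0},
  ],
)

```text
clock: 4.82
tcp_pos: [0.5251, -0.0173, 0.0903]
ee_rot: [[0.117, -0.993, 0.0], [-0.993, -0.117, -0.006], [0.006, 0.0, -1.0]]
contact_force: [2.7, -9.4, 1.3]
opening: -0.0004
```

Emit:
drive_tool(
  steps=[
    {"offset": [-0.2,2,0],"twist": 0},
    {"offset": [-0.2,2,0],"twist": 0},
  ],
)

```text
clock: 5.08
tcp_pos: [0.525, -0.0173, 0.0904]
ee_rot: [[0.116, -0.993, 0.001], [-0.993, -0.116, -0.01], [0.01, 0.001, -1.0]]
contact_force: [2.8, -13.2, 0.7]
opening: -0.0
```

Slide is on its stop: force rose to 13 N with no further motion, at the expected position. Backing out and rising above the ball.

Emit:
drive_tool(
  steps=[
    {"offset": [5,-45,0],"twist": 0},
    {"offset": [11,-95,0],"twist": 0},
    {"offset": [12,-105,50],"twist": 0},
    {"offset": [12,-105,110],"twist": 0},
    {"offset": [12,-105,170],"twist": 0},
    {"offset": [12,-105,215],"twist": 0},
    {"offset": [12,-105,215],"twist": 0},
  ],
)

```text
clock: 5.95
tcp_pos: [0.5375, -0.1173, 0.3095]
ee_rot: [[0.119, -0.993, 0.006], [-0.993, -0.119, 0.0], [0.0, -0.006, -1.0]]
contact_force: [0.4, 0.4, -0.3]
opening: 0.0003
```

Emit:
drive_tool(
  steps=[
    {"offset": [35,35,0],"twist": 0},
    {"offset": [71,71,0],"twist": 0},
    {"offset": [71,71,0],"twist": 0},
    {"offset": [71,71,0],"twist": 0},
  ],
  claw=80,
)

```text
clock: 6.45
tcp_pos: [0.6065, -0.0464, 0.3031]
ee_rot: [[0.119, -0.993, -0.005], [-0.993, -0.119, 0.001], [-0.002, 0.005, -1.0]]
contact_force: [0.3, 0.3, 0.0]
opening: 0.0723
```

```bash
python3 - <<'E'
from h import *
p,d=bot.snapshot("wrist");cv2.imwrite("pics/w2.png",p[:,:,::-1]);np.save("wd",d)
p,d=bot.snapshot("scene");c=p[95:265,215:385,::-1];cv2.imwrite("pics/s2.png",cv2.resize(c,None,fx=3.5,fy=3.5,interpolation=cv2.INTER_CUBIC))
E
```

```text
(no output)
```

View pics/w2.png

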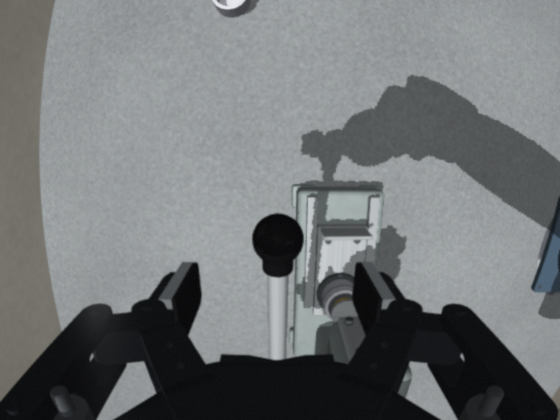

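View pics/s2.png

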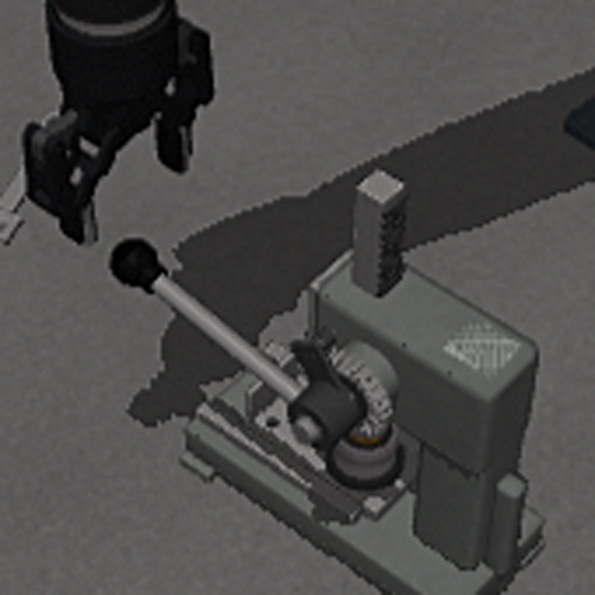

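The slide is in, with the capsule under the ram. In the wrist view the ball is at (277,239), centred between the pads at (190,285) and (365,285). I'll compute its position.

```bash
python3 - <<'E'
from h import *
o=bot.get_obs();c=bot.get_calibration("wrist");K=c["intrinsics"];H=c["hand_eye"];d=np.load("wd.npy")
u,v=277,239
x,y=(u-K[0,2])/K[0,0],(v-K[1,2])/K[0,0];r=np.hypot(x,y)
ray=np.array([np.sin(r)*x/r,np.sin(r)*y/r,np.cos(r)]);D=d[v,u];p=ray/ray[2]*D+ray*.016
w=o["ee_rot"]@(H[:3,:3]@p+H[:3,3])+o["tcp_pos"];print(D,w,o["tcp_pos"],o["clock"])
E
```

```text
0.18467018 [ 0.60643036 -0.04637709  0.2372367 ] [ 0.60657161 -0.04732396  0.30463287] 6.55
```

Ball is at (0.6065, -0.0465, 0.237), which agrees with the first estimate. The lever angle is about -0.195. Descending and pinching.

Emit:
drive_tool(
  steps=[
    {"offset": [0,0.5,-25],"twist": 0},
    {"offset": [0,0.5,-50],"twist": 0},
    {"offset": [0,0.5,-65],"twist": 0},
    {"offset": [0,0.5,-65],"twist": 0},
  ],
)

```text
clock: 7.05
tcp_pos: [0.6064, -0.0469, 0.2391]
ee_rot: [[0.117, -0.993, -0.003], [-0.993, -0.117, 0.001], [-0.001, 0.003, -1.0]]
contact_force: [-1.4, 0.5, -0.5]
opening: 0.08
```

Emit:
drive_tool(
  steps=[
    {"offset": [0,0,0],"twist": 0},
    {"offset": [0,0,0],"twist": 0},
    {"offset": [0,0,0],"twist": 0},
    {"offset": [0,0,0],"twist": 0},
    {"offset": [0,0,0],"twist": 0},
  ],
  claw=20,
  squeeze=50,
)

```text
clock: 7.68
tcp_pos: [0.6059, -0.0472, 0.2405]
ee_rot: [[0.118, -0.993, -0.004], [-0.993, -0.118, -0.002], [0.001, 0.004, -1.0]]
contact_force: [-5.0, -1.1, 0.2]
opening: 0.0295
```

Gripped. Lifting the lever to about -0.75.

Emit:
drive_tool(
  steps=[
    {"offset": [-1.0,2,8],"twist": 0},
    {"offset": [-1.3,4.3,16.8],"twist": 0},
    {"offset": [-2.0,9.8,32.3],"twist": 0},
    {"offset": [-2.9,17,47.1],"twist": 0},
    {"offset": [-3.9,25.5,61.2],"twist": 0},
    {"offset": [-5.2,35.4,74.3],"twist": 0},
    {"offset": [-5.8,40.9,80.5],"twist": 0},
    {"offset": [-5.8,40.9,80.5],"twist": 0},
  ],
)

```text
clock: 8.68
tcp_pos: [0.6006, -0.0032, 0.3216]
ee_rot: [[0.12, -0.993, -0.002], [-0.993, -0.12, 0.003], [-0.003, 0.002, -1.0]]
contact_force: [-5.9, 1.8, -3.7]
opening: 0.0294
```

Now the first down stroke. It is safe at speed because the ram still runs free.

Emit:
drive_tool(
  steps=[
    {"offset": [0.8,-10.6,-12.6],"twist": 0},
    {"offset": [1.7,-19.8,-26.3],"twist": 0},
    {"offset": [2.6,-27.7,-40.7],"twist": 0},
    {"offset": [3.4,-34.0,-55.9],"twist": 0},
    {"offset": [4.0,-38.9,-71.7],"twist": 0},
    {"offset": [4.4,-42.1,-87.8],"twist": 0},
    {"offset": [4.6,-43.8,-104.3],"twist": 0},
    {"offset": [4.6,-43.8,-120.7],"twist": 0},
    {"offset": [4.4,-42.1,-137.2],"twist": 0},
    {"offset": [4.0,-38.9,-153.3],"twist": 0},
    {"offset": [3.4,-34.0,-169.1],"twist": 0},
    {"offset": [2.9,-30.4,-178.3],"twist": 0},
  ],
)

```text
clock: 10.18
tcp_pos: [0.6046, -0.037, 0.1435]
ee_rot: [[0.117, -0.993, 0.0], [-0.993, -0.117, -0.003], [0.003, 0.0, -1.0]]
contact_force: [-5.3, -4.2, 0.9]
opening: 0.0293
```

```bash
cat > look.py <<'E'
from h import *
import sys
o=bot.get_obs();print(o["clock"],o["tcp_pos"],o["contact_force"])
p,d=bot.snapshot("scene");n="scene";c=bot.get_calibration(n);K=c["intrinsics"]
v,u=np.mgrid[130:200,300:350];z=d[130:200,300:350]
P=np.stack([(u-K[0,2])/K[0,0]*z,(v-K[1,2])/K[1,1]*z,z],-1)[z>0]
W=(P-c["t"])@c["R"]
m=(np.hypot(W[:,0]-.512,W[:,1]-.0835)<.008)&(W[:,2]>.24)&(W[:,2]<.345)
print("ram top z (start .336):",np.sort(W[m,2])[-12:].round(4),np.median(W[m,2]),m.sum())
E
python3 look.py
```

```text
10.175 [ 0.60462855 -0.0370136   0.14350482] [-5.29730832 -4.22081843  0.89028497]
ram top z (start .336): [0.3228 0.3229 0.3231 0.3232 0.3233 0.3233 0.3239 0.3239 0.3241 0.3249
 0.3253 0.3256] 0.315705048389828 59
```

Emit:
drive_tool(
  steps=[
    {"offset": [0.5,-3.6,9.2],"twist": 0},
    {"offset": [1.1,-8.5,25],"twist": 0},
    {"offset": [1.5,-11.7,41.1],"twist": 0},
    {"offset": [1.7,-13.4,57.6],"twist": 0},
    {"offset": [1.7,-13.4,74],"twist": 0},
    {"offset": [1.5,-11.7,90.5],"twist": 0},
    {"offset": [1.1,-8.5,106.6],"twist": 0},
    {"offset": [0.5,-3.6,122.4],"twist": 0},
    {"offset": [-0.3,2.7,137.6],"twist": 0},
    {"offset": [-1.3,10.6,152],"twist": 0},
    {"offset": [-2.4,19.8,165.7],"twist": 0},
    {"offset": [-3.7,30.4,178.3],"twist": 0},
  ],
)

```text
clock: 11.72
tcp_pos: [0.6006, -0.0044, 0.3215]
ee_rot: [[0.118, -0.993, -0.001], [-0.993, -0.118, 0.001], [-0.001, 0.001, -1.0]]
contact_force: [-5.0, 2.8, -6.4]
opening: 0.0293
```

Emit:
drive_tool(
  steps=[
    {"offset": [1.3,-10.6,-12.6],"twist": 0},
    {"offset": [2.4,-19.8,-26.3],"twist": 0},
    {"offset": [3.4,-27.7,-40.7],"twist": 0},
    {"offset": [4.2,-34.0,-55.9],"twist": 0},
    {"offset": [4.8,-38.9,-71.7],"twist": 0},
    {"offset": [5.2,-42.1,-87.8],"twist": 0},
    {"offset": [5.4,-43.8,-104.3],"twist": 0},
    {"offset": [5.4,-43.8,-120.7],"twist": 0},
    {"offset": [5.2,-42.1,-137.2],"twist": 0},
    {"offset": [4.8,-38.9,-153.3],"twist": 0},
    {"offset": [4.2,-34.0,-169.1],"twist": 0},
    {"offset": [3.7,-30.4,-178.3],"twist": 0},
  ],
)

```text
clock: 13.22
tcp_pos: [0.6049, -0.0387, 0.1445]
ee_rot: [[0.116, -0.993, 0.001], [-0.993, -0.116, -0.006], [0.006, -0.0, -1.0]]
contact_force: [-7.6, -5.9, 4.2]
opening: 0.0293
```

```bash
python3 look.py
```

```text
13.225 [ 0.60487708 -0.03867765  0.14447343] [-7.5665243  -5.86535077  4.15300407]
ram top z (start .336): [0.3109 0.311  0.3111 0.3113 0.3115 0.3119 0.3119 0.312  0.3126 0.3127
 0.3145 0.3149] 0.3081922592852295 63
```

Ram is about 24.5 mm down. I'll do one partial stroke, so that the final press ends with the lever near level.

Emit:
drive_tool(
  steps=[
    {"offset": [0.5,-3.6,9.2],"twist": 0},
    {"offset": [1.1,-8.5,25],"twist": 0},
    {"offset": [1.5,-11.7,41.1],"twist": 0},
    {"offset": [1.7,-13.4,57.6],"twist": 0},
    {"offset": [1.7,-13.4,74],"twist": 0},
    {"offset": [1.5,-11.7,90.5],"twist": 0},
    {"offset": [1.1,-8.5,106.6],"twist": 0},
    {"offset": [0.5,-3.6,122.4],"twist": 0},
    {"offset": [-0.3,2.7,137.6],"twist": 0},
    {"offset": [-1.3,10.6,152],"twist": 0},
    {"offset": [-2.4,19.8,165.7],"twist": 0},
    {"offset": [-3.7,30.4,178.3],"twist": 0},
  ],
)

```text
clock: 14.78
tcp_pos: [0.6006, -0.0045, 0.3215]
ee_rot: [[0.118, -0.993, -0.001], [-0.993, -0.118, 0.001], [-0.001, 0.001, -1.0]]
contact_force: [-5.2, 3.5, -6.7]
opening: 0.0295
```

Emit:
drive_tool(
  steps=[
    {"offset": [1.3,-10.6,-12.6],"twist": 0},
    {"offset": [2.4,-19.8,-26.3],"twist": 0},
    {"offset": [3.4,-27.7,-40.7],"twist": 0},
    {"offset": [4.2,-34.0,-55.9],"twist": 0},
    {"offset": [4.8,-38.9,-71.7],"twist": 0},
    {"offset": [5.2,-42.1,-87.8],"twist": 0},
    {"offset": [5.4,-43.8,-104.3],"twist": 0},
    {"offset": [5.4,-43.8,-112.5],"twist": 0},
  ],
)

```text
clock: 15.78
tcp_pos: [0.6066, -0.0532, 0.2117]
ee_rot: [[0.116, -0.993, 0.003], [-0.993, -0.116, -0.008], [0.009, -0.002, -1.0]]
contact_force: [-7.8, -5.7, 6.1]
opening: 0.0291
```

```bash
python3 look.py
```

```text
15.775 [ 0.6065731  -0.05319877  0.21174387] [-7.77595798 -5.70552607  6.10637367]
ram top z (start .336): [0.3027 0.303  0.3031 0.3031 0.3032 0.304  0.3043 0.3045 0.3048 0.3054
 0.3055 0.3061] 0.3012629973982938 49
```

Ram is about 32.5 mm down and now pressing at 5–6 N. I'll take a fresh bite so the finish falls near level.

Emit:
drive_tool(
  steps=[
    {"offset": [-1,0.5,8],"twist": 0},
    {"offset": [-2.1,0.8,16.5],"twist": 0},
    {"offset": [-2.4,3.3,32.8],"twist": 0},
    {"offset": [-2.9,7.3,48.8],"twist": 0},
    {"offset": [-3.6,12.9,64.3],"twist": 0},
    {"offset": [-4.5,20,79.1],"twist": 0},
    {"offset": [-4.5,20,79.1],"twist": 0},
  ],
)

```text
clock: 16.7
tcp_pos: [0.6026, -0.0235, 0.2887]
ee_rot: [[0.124, -0.992, 0.003], [-0.992, -0.124, 0.01], [-0.01, -0.004, -1.0]]
contact_force: [-1.4, 10.1, -5.1]
opening: 0.0291
```

Emit:
drive_tool(
  steps=[
    {"offset": [0.9,-7.1,-14.8],"twist": 0},
    {"offset": [1.6,-13,-30.3],"twist": 0},
    {"offset": [2.0,-17,-44],"twist": 0},
    {"offset": [2.1,-18.5,-52],"twist": 0},
    {"offset": [2.1,-19.5,-60],"twist": 0},
  ],
)

```text
clock: 17.32
tcp_pos: [0.6061, -0.051, 0.2307]
ee_rot: [[0.117, -0.993, 0.007], [-0.993, -0.117, -0.006], [0.006, -0.007, -1.0]]
contact_force: [0.5, -9.4, 6.3]
opening: 0.0293
```

Emit:
drive_tool(
  steps=[
    {"offset": [0,0,0],"twist": 0},
    {"offset": [0,0,0],"twist": 0},
  ],
)

```text
clock: 17.58
tcp_pos: [0.6061, -0.0515, 0.2302]
ee_rot: [[0.12, -0.993, 0.007], [-0.993, -0.12, -0.006], [0.007, -0.006, -1.0]]
contact_force: [-0.2, -5.2, 3.1]
opening: 0.029
```

```bash
python3 look.py; python3 - <<'E'
from h import *
print(bot.get_obs()["wrist_torque"])
p,d=bot.snapshot("wrist");cv2.imwrite("pics/w3.png",p[:,:,::-1]);np.save("wd3",d)
E
```

```text
17.575 [ 0.60612318 -0.05146946  0.23016065] [-0.23923626 -5.16898953  3.11541057]
ram top z (start .336): [0.3009 0.3009 0.301  0.3012 0.3014 0.3016 0.3019 0.302  0.3023 0.303
 0.303  0.3039] 0.29894732360124343 52
[-1.03921733 -0.10094948  1.16595581]
```

View pics/w3.png

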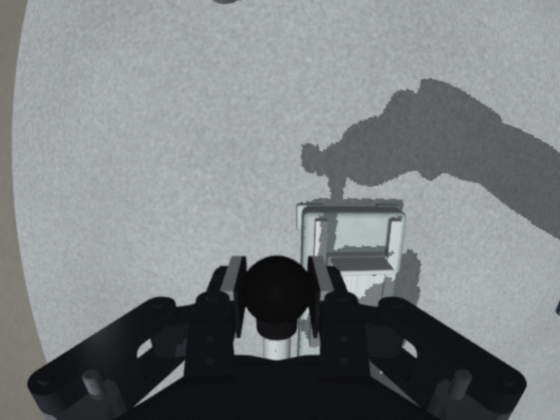

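The ball sits squarely between the pads, at about (277,290). I'll locate it and regrip to relax the side load before the final press.

```bash
cat > ball.py <<'E'
from h import *
import sys
o=bot.get_obs();c=bot.get_calibration("wrist");K=c["intrinsics"];H=c["hand_eye"];d=np.load("wd3.npy")
u,v=277,290
x,y=(u-K[0,2])/K[0,0],(v-K[1,2])/K[0,0];r=np.hypot(x,y)
ray=np.array([np.sin(r)*x/r,np.sin(r)*y/r,np.cos(r)]);D=d[v,u];p=ray/ray[2]*D+ray*.016
t=H[:3,:3]@p+H[:3,3];print(D,"tool",t,"world",o["ee_rot"]@t+o["tcp_pos"],o["tcp_pos"])
E
python3 ball.py
```

```text
0.12886135 tool [-0.00378354 -0.0001035   0.00810207] world [ 0.60580047 -0.0477669   0.22200953] [ 0.60609786 -0.0514836   0.2301377 ]
```

Emit:
drive_tool(
  steps=[
    {"offset": [0,0,0],"twist": 0},
    {"offset": [0,0,0],"twist": 0},
    {"offset": [0,0,0],"twist": 0},
  ],
  claw=45,
)

```text
clock: 18.05
tcp_pos: [0.604, -0.0487, 0.2271]
ee_rot: [[0.118, -0.993, -0.0], [-0.993, -0.118, 0.0], [-0.0, 0.0, -1.0]]
contact_force: [0.1, -0.1, -0.0]
opening: 0.045
```

Emit:
drive_tool(
  steps=[
    {"offset": [1.8,1,-2],"twist": 0},
    {"offset": [1.8,1,-2],"twist": 0},
  ],
)

```text
clock: 18.3
tcp_pos: [0.6058, -0.0477, 0.2249]
ee_rot: [[0.118, -0.993, -0.001], [-0.993, -0.118, 0.0], [-0.0, 0.001, -1.0]]
contact_force: [-0.5, -1.3, 0.1]
opening: 0.045
```

Emit:
drive_tool(
  steps=[
    {"offset": [0,0,0],"twist": 0},
    {"offset": [0,0,0],"twist": 0},
    {"offset": [0,0,0],"twist": 0},
  ],
  claw=20,
  squeeze=50,
)

```text
clock: 18.68
tcp_pos: [0.6058, -0.0478, 0.2254]
ee_rot: [[0.118, -0.993, -0.0], [-0.993, -0.118, 0.0], [-0.0, 0.0, -1.0]]
contact_force: [0.1, 1.2, 0.3]
opening: 0.0295
```

Emit:
drive_tool(
  steps=[
    {"offset": [0,-0.2,-4],"twist": 0},
    {"offset": [0,-0.5,-8],"twist": 0},
    {"offset": [0,-0.7,-12],"twist": 0},
    {"offset": [0,-0.7,-12],"twist": 0},
  ],
)

```text
clock: 19.18
tcp_pos: [0.6059, -0.049, 0.2138]
ee_rot: [[0.118, -0.993, 0.001], [-0.993, -0.118, -0.001], [0.001, -0.001, -1.0]]
contact_force: [0.2, -0.9, 3.7]
opening: 0.0296
```

Clean now: hardly any side force. Continuing gently.

Emit:
drive_tool(
  steps=[
    {"offset": [0,-0.1,-3],"twist": 0},
    {"offset": [0,-0.1,-6],"twist": 0},
    {"offset": [0,-0.1,-6],"twist": 0},
  ],
)

```text
clock: 19.55
tcp_pos: [0.606, -0.0492, 0.208]
ee_rot: [[0.118, -0.993, 0.001], [-0.993, -0.118, -0.001], [0.001, -0.001, -1.0]]
contact_force: [-0.7, -1.6, 4.7]
opening: 0.0296
```

Emit:
drive_tool(
  steps=[
    {"offset": [0,0,-2],"twist": 0},
    {"offset": [0,0,-4],"twist": 0},
    {"offset": [0,0,-4],"twist": 0},
  ],
)

```text
clock: 19.92
tcp_pos: [0.606, -0.0492, 0.204]
ee_rot: [[0.118, -0.993, 0.001], [-0.993, -0.118, -0.001], [0.001, -0.001, -1.0]]
contact_force: [-1.7, -2.0, 5.1]
opening: 0.0297
```

```bash
python3 look.py
```

```text
19.925 [ 0.60596828 -0.0492467   0.20401337] [-1.65355087 -2.01992271  5.10089132]
ram top z (start .336): [0.3007 0.3007 0.3011 0.3011 0.3015 0.3018 0.3023 0.3026 0.3027 0.3031
 0.3034 0.3036] 0.2974623704207159 51
```

Emit:
drive_tool(
  steps=[
    {"offset": [0,0,-3],"twist": 0},
    {"offset": [0,0,-5],"twist": 0},
    {"offset": [0,0,-5],"twist": 0},
  ],
)

```text
clock: 20.35
tcp_pos: [0.6059, -0.049, 0.1989]
ee_rot: [[0.118, -0.993, 0.001], [-0.993, -0.118, -0.001], [0.001, -0.001, -1.0]]
contact_force: [-2.3, -2.0, 5.7]
opening: 0.0295
```

Emit:
drive_tool(
  steps=[
    {"offset": [0,0.1,-3],"twist": 0},
    {"offset": [0,0.2,-5],"twist": 0},
    {"offset": [0,0.2,-5],"twist": 0},
  ],
)

```text
clock: 20.72
tcp_pos: [0.6059, -0.0487, 0.1939]
ee_rot: [[0.118, -0.993, 0.001], [-0.993, -0.118, -0.0], [0.0, -0.001, -1.0]]
contact_force: [-2.5, -1.6, 4.6]
opening: 0.0299
```

Emit:
drive_tool(
  steps=[
    {"offset": [0,0.3,-3],"twist": 0},
    {"offset": [0,0.6,-5],"twist": 0},
    {"offset": [0,0.6,-5],"twist": 0},
  ],
)

```text
clock: 21.1
tcp_pos: [0.6058, -0.0482, 0.1893]
ee_rot: [[0.118, -0.993, 0.001], [-0.993, -0.118, -0.001], [0.001, -0.001, -1.0]]
contact_force: [-2.7, -1.4, 5.9]
opening: 0.0292
```

Emit:
drive_tool(
  steps=[
    {"offset": [0,0.3,-2],"twist": 0},
    {"offset": [0,0.6,-4],"twist": 0},
    {"offset": [0,0.6,-4],"twist": 0},
  ],
)

```text
clock: 21.48
tcp_pos: [0.6058, -0.0477, 0.1856]
ee_rot: [[0.117, -0.993, 0.001], [-0.993, -0.117, -0.001], [0.001, -0.001, -1.0]]
contact_force: [-3.9, -2.0, 7.5]
opening: 0.0298
```

Emit:
drive_tool(
  steps=[
    {"offset": [0,0.3,-2],"twist": 0},
    {"offset": [0,0.5,-3],"twist": 0},
    {"offset": [0,0.5,-3],"twist": 0},
  ],
)

```text
clock: 21.85
tcp_pos: [0.6057, -0.0473, 0.1829]
ee_rot: [[0.118, -0.993, 0.001], [-0.993, -0.118, -0.001], [0.001, -0.001, -1.0]]
contact_force: [-3.1, -1.7, 8.8]
opening: 0.0296
```

```bash
python3 look.py
```

```text
21.85 [ 0.60568269 -0.04732334  0.18290659] [-3.07898822 -1.68393577  8.84916463]
ram top z (start .336): [0.2991 0.2993 0.2993 0.2994 0.2994 0.2994 0.2995 0.2997 0.2998 0.3001
 0.3008 0.3022] 0.2964377542751499 57
```

Steep rise reached (8.8 N) and the ram is about 36 mm down, so the plug is home. Going on to 13 N.

Emit:
drive_tool(
  steps=[
    {"offset": [0,0.3,-2],"twist": 0},
    {"offset": [0,0.6,-4],"twist": 0},
    {"offset": [0,0.6,-4],"twist": 0},
  ],
)

```text
clock: 22.28
tcp_pos: [0.6056, -0.0466, 0.1791]
ee_rot: [[0.118, -0.993, 0.001], [-0.993, -0.118, -0.001], [0.001, -0.001, -1.0]]
contact_force: [-3.7, -1.8, 9.0]
opening: 0.0297
```

Emit:
drive_tool(
  steps=[
    {"offset": [0,0.3,-2],"twist": 0},
    {"offset": [0,0.5,-3],"twist": 0},
    {"offset": [0,0.5,-3],"twist": 0},
  ],
)

```text
clock: 22.65
tcp_pos: [0.6056, -0.0461, 0.1765]
ee_rot: [[0.117, -0.993, 0.001], [-0.993, -0.117, -0.001], [0.001, -0.001, -1.0]]
contact_force: [-5.4, -1.2, 9.3]
opening: 0.0296
```

```bash
python3 look.py; python3 - <<'E'
from h import *
p,d=bot.snapshot("wrist");cv2.imwrite("pics/w4.png",p[:,:,::-1]);np.save("wd3",d)
E
python3 ball.py
```

```text
22.65 [ 0.60562544 -0.04610116  0.17653109] [-5.42788911 -1.19572563  9.34602407]
ram top z (start .336): [0.2989 0.299  0.299  0.2991 0.2993 0.2995 0.2996 0.2997 0.3002 0.3006
 0.3009 0.3013] 0.29705591302085554 42
0.1161723 tool [ 0.00256231 -0.00010317 -0.00326884] world [ 0.60602072 -0.04862214  0.17979605] [ 0.60562105 -0.04609295  0.17652422]
```

View pics/w4.png

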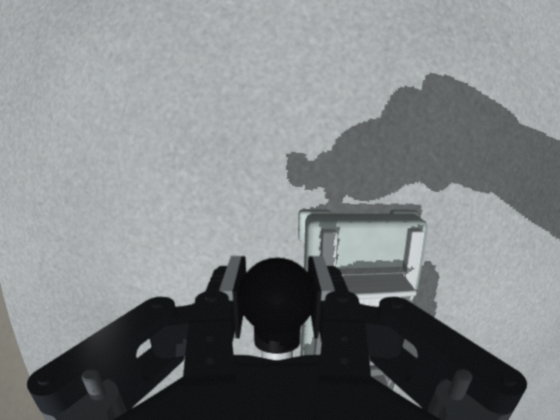

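The ball now looks larger and sits higher in the grip: the pads slipped down over it at about 9 N. I'll regrip at its height with a firmer squeeze.

Emit:
drive_tool(
  steps=[
    {"offset": [0,0,0],"twist": 0},
    {"offset": [0,0,0],"twist": 0},
    {"offset": [0,-0.7,4],"twist": 0},
    {"offset": [0,-1.5,8],"twist": 0},
    {"offset": [0,-1.5,8],"twist": 0},
  ],
  claw=45,
)

```text
clock: 23.38
tcp_pos: [0.6062, -0.0473, 0.183]
ee_rot: [[0.118, -0.993, 0.001], [-0.993, -0.118, -0.0], [0.0, -0.001, -1.0]]
contact_force: [-0.8, -0.7, 0.3]
opening: 0.0451
```

```bash
sed -i 's/^u,v=.*/u,v=map(int,sys.argv[1:3])/' ball.py; python3 - <<'E'
from h import *
p,d=bot.snapshot("wrist");np.save("wd3",d)
g=p.max(2)<14
m=np.zeros_like(g);m[235:335,240:315]=g[235:335,240:315]
dd=np.where((d>.1)&(d<.15),d,0)
for v in range(255,330,6): print(v,dd[v,240:316:8].round(3))
E
python3 ball.py 277 292
```

```text
255 [0. 0. 0. 0. 0. 0. 0. 0. 0. 0.]
261 [0. 0. 0. 0. 0. 0. 0. 0. 0. 0.]
267 [0. 0. 0. 0. 0. 0. 0. 0. 0. 0.]
273 [0. 0. 0. 0. 0. 0. 0. 0. 0. 0.]
279 [0.    0.    0.    0.114 0.11  0.11  0.112 0.114 0.    0.   ]
285 [0.    0.    0.11  0.109 0.106 0.106 0.107 0.108 0.113 0.   ]
291 [0.    0.109 0.105 0.104 0.105 0.104 0.104 0.105 0.108 0.114]
297 [0.111 0.107 0.105 0.102 0.102 0.102 0.102 0.104 0.106 0.108]
303 [0.107 0.105 0.104 0.103 0.101 0.101 0.102 0.102 0.103 0.106]
309 [0.107 0.103 0.101 0.101 0.1   0.1   0.    0.101 0.103 0.104]
315 [0.105 0.102 0.101 0.    0.    0.101 0.    0.1   0.102 0.103]
321 [0.105 0.101 0.1   0.1   0.    0.    0.    0.    0.101 0.103]
327 [0.105 0.102 0.    0.    0.    0.    0.    0.    0.101 0.103]
0.10340161 tool [ 0.00822241 -0.00011107 -0.01495269] world [ 0.60713716 -0.05543059  0.19773545] [ 0.60606678 -0.04728096  0.18278082]
```

```bash
cat > sph.py <<'E'
from h import *
from scipy.optimize import least_squares
def ball(save=None):
    o=bot.get_obs();c=bot.get_calibration("wrist");K=c["intrinsics"];H=c["hand_eye"]
    p,d=bot.snapshot("wrist")
    v,u=np.mgrid[240:345,235:320];z=d[240:345,235:320];k=(z>.08)&(z<.14)&(p[240:345,235:320].max(2)<60)
    x=(u[k]-K[0,2])/K[0,0];y=(v[k]-K[1,2])/K[0,0];r=np.hypot(x,y)+1e-9;s=np.tan(r)/r
    P=np.stack([x*s*z[k],y*s*z[k],z[k]],1)@H[:3,:3].T+H[:3,3]
    P=P[abs(P[:,1])<.014]
    f=least_squares(lambda q:np.linalg.norm(P-q,axis=1)-.016,[0,0,.0],loss="soft_l1",f_scale=.001)
    w=o["ee_rot"]@f.x+o["tcp_pos"]
    print("ball tool",f.x.round(4),"world",w.round(4),"theta",np.arcsin((.205-w[2])/.165).round(3),"rms",np.sqrt(np.mean(f.fun**2)).round(4),len(P),"tcp",o["tcp_pos"].round(4),o["clock"])
    if save: cv2.imwrite(save,p[:,:,::-1])
ball("pics/w5.png")
E
python3 sph.py; python3 look.py
```

```text
ball tool [ 0.0198  0.0001 -0.041 ] world [ 0.6083 -0.0669  0.2238] theta -0.114 rms 0.004 4914 tcp [ 0.6061 -0.0473  0.1828] 23.425
23.475 [ 0.60594535 -0.0472297   0.18256912] [ 0.49284331 -0.2994383  -0.91884686]
ram top z (start .336): [0.2999 0.2999 0.3    0.3    0.3003 0.3004 0.3005 0.3008 0.301  0.3011
 0.3013 0.3032] 0.2977060906914971 54
```

View pics/w5.png

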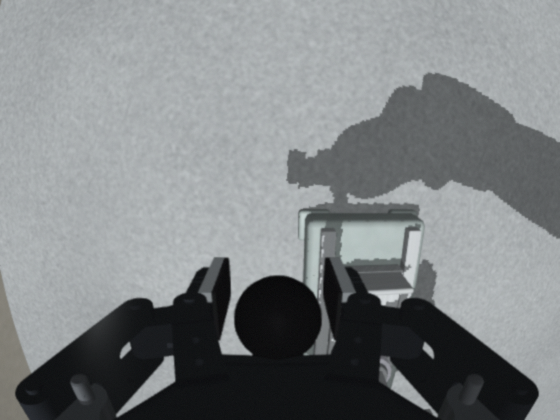

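The ball is at (278,318), radius about 43 px: the lever sprang back up a little when released. I'll refit within that circle.

```bash
sed -i 's/def ball(/import sys\nU,V,R=map(int,sys.argv[1:4])\ndef ball(/; s/k=(z>.08)/k=(np.hypot(u-U,v-V)<R)\&(z>.08)/; s/240:345,235:320/240:375,225:330/g' sph.py; sed -i 's/ball("pics.*/ball()/' sph.py; python3 sph.py 278 318 38
```

```text
ball tool [ 0.0169  0.0007 -0.0448] world [ 0.6071 -0.0641  0.2272] theta -0.135 rms 0.0031 4496 tcp [ 0.6058 -0.0472  0.1825] 23.525
```

Depth readings this close sit at the sensor's minimum, so I used the apparent size instead. That puts the ball at about (0.606, -0.0505, 0.2035), which agrees with the hub radius. Regripping there with 110 N.

Emit:
drive_tool(
  steps=[
    {"offset": [0,-1.5,12],"twist": 0},
    {"offset": [0,-2.8,23],"twist": 0},
    {"offset": [0,-2.8,23],"twist": 0},
  ],
)

```text
clock: 23.95
tcp_pos: [0.6069, -0.0504, 0.2077]
ee_rot: [[0.118, -0.993, 0.004], [-0.993, -0.118, -0.001], [0.001, -0.004, -1.0]]
contact_force: [0.1, -0.3, -0.4]
opening: 0.045
```

Emit:
drive_tool(
  steps=[
    {"offset": [0,0,0],"twist": 0},
    {"offset": [0,0,0],"twist": 0},
    {"offset": [0,0,0],"twist": 0},
  ],
  claw=20,
  squeeze=110,
)

```text
clock: 24.32
tcp_pos: [0.606, -0.0501, 0.2055]
ee_rot: [[0.118, -0.993, 0.001], [-0.993, -0.118, -0.0], [0.0, -0.001, -1.0]]
contact_force: [0.8, -1.4, 1.4]
opening: 0.0282
```

```bash
python3 - <<'E'
from h import *
p,d=bot.snapshot("wrist");cv2.imwrite("pics/w6.png",p[220:360,190:370,::-1].repeat(3,0).repeat(3,1))
E
```

```text
(no output)
```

View pics/w6.png

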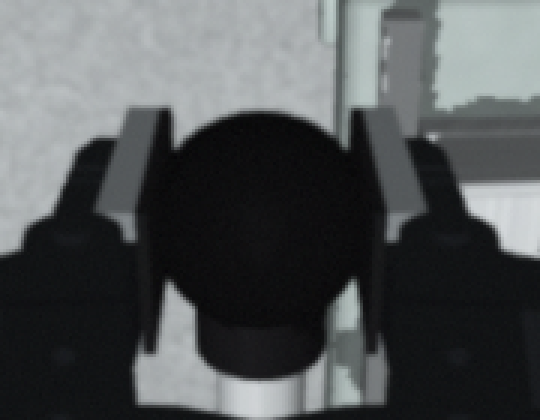

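Ball is well seated: centre (277,293), radius 36 px. Pressing stepwise.

Emit:
drive_tool(
  steps=[
    {"offset": [0,0,-3],"twist": 0},
    {"offset": [0,0.1,-6],"twist": 0},
    {"offset": [0,0.1,-6],"twist": 0},
  ],
)

```text
clock: 24.75
tcp_pos: [0.606, -0.05, 0.1995]
ee_rot: [[0.118, -0.993, 0.001], [-0.993, -0.118, -0.0], [0.0, -0.001, -1.0]]
contact_force: [0.7, -0.1, 2.6]
opening: 0.0281
```

Emit:
drive_tool(
  steps=[
    {"offset": [0,0.2,-3],"twist": 0},
    {"offset": [0,0.4,-6],"twist": 0},
    {"offset": [0,0.4,-6],"twist": 0},
  ],
)

```text
clock: 25.12
tcp_pos: [0.606, -0.0496, 0.1943]
ee_rot: [[0.118, -0.993, 0.001], [-0.993, -0.118, -0.0], [0.0, -0.001, -1.0]]
contact_force: [0.4, -1.3, 6.2]
opening: 0.0283
```

Emit:
drive_tool(
  steps=[
    {"offset": [0,0.2,-2],"twist": 0},
    {"offset": [0,0.4,-4],"twist": 0},
    {"offset": [0,0.4,-4],"twist": 0},
  ],
)

```text
clock: 25.5
tcp_pos: [0.6059, -0.0493, 0.1911]
ee_rot: [[0.118, -0.993, 0.002], [-0.993, -0.118, -0.0], [0.001, -0.002, -1.0]]
contact_force: [-1.2, -0.9, 7.7]
opening: 0.0277
```

Emit:
drive_tool(
  steps=[
    {"offset": [0,0.2,-2],"twist": 0},
    {"offset": [0,0.3,-3],"twist": 0},
    {"offset": [0,0.3,-3],"twist": 0},
  ],
)

```text
clock: 25.88
tcp_pos: [0.6059, -0.0491, 0.1888]
ee_rot: [[0.118, -0.993, 0.002], [-0.993, -0.118, -0.001], [0.001, -0.002, -1.0]]
contact_force: [-1.6, -1.7, 10.0]
opening: 0.0279
```

Emit:
drive_tool(
  steps=[
    {"offset": [0,0.2,-2],"twist": 0},
    {"offset": [0,0.3,-3],"twist": 0},
    {"offset": [0,0.3,-3],"twist": 0},
  ],
)

```text
clock: 26.25
tcp_pos: [0.6059, -0.0488, 0.1863]
ee_rot: [[0.118, -0.993, 0.002], [-0.993, -0.118, -0.001], [0.001, -0.002, -1.0]]
contact_force: [-1.2, -1.5, 11.4]
opening: 0.0281
```

Emit:
drive_tool(
  steps=[
    {"offset": [0,0.1,-1.5],"twist": 0},
    {"offset": [0,0.2,-3],"twist": 0},
    {"offset": [0,0.2,-3],"twist": 0},
  ],
)

```text
clock: 26.62
tcp_pos: [0.6059, -0.0485, 0.1833]
ee_rot: [[0.118, -0.993, 0.003], [-0.993, -0.118, -0.001], [0.001, -0.002, -1.0]]
contact_force: [-4.2, -1.8, 10.4]
opening: 0.0282
```

```bash
cat > slip.py <<'E'
from h import *
o=bot.get_obs();p,d=bot.snapshot("wrist");g=p.max(2)
print("top edge row (seated 257)",[int(np.argmax(g[235:300,u]<40))+235 for u in(262,270,277,284,292)],"collar/bar transition",[int(x) for x in g[318:350:3,277]],"F",o["contact_force"].round(1),o["clock"])
E
python3 slip.py;  python3 slip.py; python3 slip.py; python3 - <<'E'
import cv2
g=cv2.imread("pics/w6.png").max(2)[::3,::3]
print([int((g[15:80,u-190]<40).argmax())+235 for u in(262,270,277,284,292)],g[98:130:3,87])
E
```

```text
top edge row (seated 257) [261, 259, 258, 259, 262] collar/bar transition [14, 14, 13, 14, 29, 32, 31, 32, 32, 32, 91] F [-4.2 -1.8 10.4] 26.625
top edge row (seated 257) [261, 259, 258, 259, 262] collar/bar transition [16, 14, 15, 12, 31, 33, 32, 32, 32, 34, 90] F [-4.  -1.7 10.7] 26.675
top edge row (seated 257) [261, 259, 258, 259, 262] collar/bar transition [16, 16, 13, 16, 32, 34, 33, 32, 35, 33, 92] F [-3.9 -0.8 10.1] 26.725
[261, 258, 258, 259, 261] [ 13  15  13  15  25  26  27  26  27  29 201]
```

```bash
python3 - <<'E'
import cv2
for n in("w3","w4"):
    g=cv2.imread(f"pics/{n}.png").max(2);print(n,g[312:360:2,277],[int((g[235:300,u]<40).argmax())+235 for u in(262,277,292)])
from h import *
p,d=bot.snapshot("wrist");g=p.max(2);print("now",g[312:360:2,277])
p=cv2.imread("pics/w6.png").max(2)[::3,::3];print("w6",p[92:140:2,87])
E
```

```text
w3 [ 15  17  13  15  13  12  15  25  24  24  25  21  23  26 116 198 201 202
 200 199 199 200 200 194] [260, 257, 260]
w4 [ 16  16  15  17  19  12  16  14  15  13  15  17  15  17  18  32  33  32
  34  33  41 195 215 209] [262, 259, 262]
now [ 17  16  14  15  15  16  16  15  15  28  35  35  33  34  33  32  33  31
  92 208 213 213 212 207]
w6 [ 15  13  15  13  14  14  13  15  12  25  27  27  27  27  26  27  27  88
 201 206 206 206 206 200]
```

Emit:
drive_tool(
  steps=[
    {"offset": [0,0.1,-1.5],"twist": 0},
    {"offset": [0,0.3,-3],"twist": 0},
  ],
  squeeze=120,
)

```text
clock: 27.08
tcp_pos: [0.6059, -0.0482, 0.1808]
ee_rot: [[0.118, -0.993, 0.003], [-0.993, -0.118, -0.0], [0.001, -0.003, -1.0]]
contact_force: [-4.9, -1.0, 12.7]
opening: 0.0279
```

No slip now: the ball's lower edge is unmoved in the grip. Force is 12.7 N, so I add a touch and hold.

Emit:
drive_tool(
  steps=[
    {"offset": [0,0.1,-1],"twist": 0},
    {"offset": [0,0.1,-1],"twist": 0},
    {"offset": [0,0.1,-1],"twist": 0},
    {"offset": [0,0.1,-1],"twist": 0},
  ],
)

```text
clock: 27.58
tcp_pos: [0.6059, -0.048, 0.1799]
ee_rot: [[0.118, -0.993, 0.003], [-0.993, -0.118, -0.0], [0.001, -0.003, -1.0]]
contact_force: [-4.7, -2.4, 12.7]
opening: 0.0279
```

```bash
python3 slip.py; python3 slip.py; python3 slip.py
```

```text
top edge row (seated 257) [261, 259, 258, 259, 262] collar/bar transition [15, 17, 15, 13, 17, 33, 34, 34, 35, 33, 84] F [-4.7 -2.4 12.7] 27.575
top edge row (seated 257) [261, 259, 258, 259, 262] collar/bar transition [14, 15, 15, 11, 17, 35, 35, 35, 34, 33, 82] F [-4.4 -1.3 13.1] 27.625
top edge row (seated 257) [262, 259, 258, 259, 262] collar/bar transition [14, 16, 14, 12, 19, 34, 34, 35, 34, 34, 85] F [-4.9 -1.3 12.5] 27.675
```

Emit:
drive_tool(
  steps=[
    {"offset": [0,0.1,-1],"twist": 0},
    {"offset": [0,0.1,-1],"twist": 0},
    {"offset": [0,0.1,-1],"twist": 0},
    {"offset": [0,0.1,-1],"twist": 0},
    {"offset": [0,0.1,-1],"twist": 0},
    {"offset": [0,0.1,-1],"twist": 0},
  ],
)

```text
clock: 28.48
tcp_pos: [0.6058, -0.0479, 0.179]
ee_rot: [[0.118, -0.993, 0.003], [-0.993, -0.118, -0.0], [0.001, -0.003, -1.0]]
contact_force: [-4.2, -1.1, 13.3]
opening: 0.0279
```

Emit:
drive_tool(
  steps=[
    {"offset": [0,0,0],"twist": 0},
    {"offset": [0,0,0],"twist": 0},
    {"offset": [0,0,0],"twist": 0},
    {"offset": [0,0,0],"twist": 0},
    {"offset": [0,0,0],"twist": 0},
    {"offset": [0,0,0],"twist": 0},
  ],
)

```text
clock: 29.22
tcp_pos: [0.6058, -0.0479, 0.179]
ee_rot: [[0.117, -0.993, 0.003], [-0.993, -0.117, -0.0], [0.001, -0.003, -1.0]]
contact_force: [-4.4, -1.5, 13.3]
opening: 0.0281
```

```bash
python3 slip.py; python3 look.py
```

```text
top edge row (seated 257) [262, 259, 258, 259, 262] collar/bar transition [14, 15, 14, 14, 18, 37, 35, 34, 33, 33, 78] F [-4.4 -1.5 13.3] 29.225
29.275 [ 0.60582226 -0.04789198  0.17900044] [-5.12588925 -1.81144235 13.84834201]
ram top z (start .336): [0.2985 0.2989 0.2989 0.299  0.2994 0.2997 0.3    0.3001 0.3001 0.3004
 0.3013 0.3023] 0.2969550525387525 51
```

```bash
python3 -c "
from h import *
for i in range(5):
    o=bot.get_obs();print(o['clock'],o['contact_force'].round(2),o['wrist_torque'].round(3));bot.snapshot('side')
"
```

```text
29.325 [-4.75 -1.   13.86] [ 0.299  0.474 -0.099]
29.375 [-6.06 -0.64 13.19] [ 0.356  0.52  -0.144]
29.425 [-4.88 -1.15 13.15] [ 0.392  0.458 -0.08 ]
29.475 [-4.06 -0.6  13.97] [ 0.391  0.541 -0.102]
29.525 [-5.14 -0.83 13.36] [ 0.386  0.525 -0.045]
```

The wrist moment shows the pads resisting the ball's turning with about 0.4 N·m, so the lever may feel only about 11 N of the 13.4 N measured. I'll raise the measured pull to about 15.5 N. That stays inside the 11–18 N band by either reckoning. Then I hold again.

Emit:
drive_tool(
  steps=[
    {"offset": [0,0.1,-0.7],"twist": 0},
    {"offset": [0,0.2,-1.4],"twist": 0},
    {"offset": [0,0.3,-2.2],"twist": 0},
    {"offset": [0,0.3,-2.2],"twist": 0},
  ],
)

```text
clock: 30.08
tcp_pos: [0.6058, -0.0476, 0.1771]
ee_rot: [[0.117, -0.993, 0.003], [-0.993, -0.117, -0.0], [0.001, -0.003, -1.0]]
contact_force: [-5.7, -0.6, 14.5]
opening: 0.0279
```

```bash
python3 -c "
from h import *
for i in range(4):
    o=bot.get_obs();print(o['clock'],o['contact_force'].round(2),o['wrist_torque'].round(3),o['tcp_pos'].round(4));bot.snapshot('side')
"
```

```text
30.075 [-5.72 -0.64 14.5 ] [ 0.457  0.642 -0.075] [ 0.6058 -0.0476  0.1771]
30.125 [-5.78 -1.38 14.07] [ 0.414  0.686 -0.122] [ 0.6058 -0.0475  0.1771]
30.175 [-4.93 -0.81 13.62] [ 0.412  0.643 -0.14 ] [ 0.6058 -0.0476  0.1771]
30.225 [-5.57 -1.52 14.48] [ 0.393  0.657 -0.069] [ 0.6058 -0.0475  0.1771]
```

Emit:
drive_tool(
  steps=[
    {"offset": [0,0.1,-0.7],"twist": 0},
    {"offset": [0,0.2,-1.4],"twist": 0},
    {"offset": [0,0.3,-2],"twist": 0},
    {"offset": [0,0.3,-2],"twist": 0},
  ],
)

```text
clock: 30.78
tcp_pos: [0.6058, -0.0472, 0.1754]
ee_rot: [[0.117, -0.993, 0.003], [-0.993, -0.117, -0.0], [0.0, -0.003, -1.0]]
contact_force: [-6.2, -0.3, 16.4]
opening: 0.0279
```

Emit:
drive_tool(
  steps=[
    {"offset": [0,0,0],"twist": 0},
    {"offset": [0,0,0],"twist": 0},
    {"offset": [0,0,0],"twist": 0},
    {"offset": [0,0,0],"twist": 0},
    {"offset": [0,0,0],"twist": 0},
    {"offset": [0,0,0],"twist": 0},
  ],
)

```text
clock: 31.52
tcp_pos: [0.6057, -0.0472, 0.1754]
ee_rot: [[0.117, -0.993, 0.003], [-0.993, -0.117, -0.0], [0.0, -0.003, -1.0]]
contact_force: [-5.4, -1.2, 16.4]
opening: 0.028
```

```bash
python3 -c "
from h import *
for i in range(8):
    o=bot.get_obs();print(o['clock'],o['contact_force'].round(2),o['wrist_torque'].round(3),o['tcp_pos'].round(4));bot.snapshot('side')
"; python3 slip.py
```

```text
31.525 [-5.39 -1.18 16.38] [ 0.481  0.738 -0.169] [ 0.6057 -0.0472  0.1754]
31.575 [-6.28 -0.65 16.38] [ 0.511  0.75  -0.145] [ 0.6058 -0.0473  0.1755]
31.625 [-5.28 -0.74 15.19] [ 0.506  0.791 -0.13 ] [ 0.6058 -0.0472  0.1754]
31.675 [-5.36 -1.36 15.22] [ 0.459  0.768 -0.128] [ 0.6057 -0.0472  0.1754]
31.725 [-5.46 -1.33 14.99] [ 0.504  0.768 -0.139] [ 0.6058 -0.0472  0.1754]
31.775 [-5.45 -1.36 14.86] [ 0.418  0.834 -0.105] [ 0.6058 -0.0473  0.1755]
31.825 [-5.25 -1.32 14.69] [ 0.519  0.769 -0.122] [ 0.6058 -0.0473  0.1755]
31.875 [-5.73 -0.96 14.97] [ 0.526  0.793 -0.071] [ 0.6058 -0.0472  0.1754]
top edge row (seated 257) [261, 259, 258, 259, 262] collar/bar transition [16, 17, 14, 16, 17, 31, 38, 36, 36, 36, 80] F [-6.1 -1.7 14.5] 31.925
```

Held over 1 s at 14.5–16.4 N measured. Easing off with the grip on, then letting go.

Emit:
drive_tool(
  steps=[
    {"offset": [0,-0.8,5],"twist": 0},
    {"offset": [0,-1.4,10],"twist": 0},
    {"offset": [0,-2.2,16],"twist": 0},
    {"offset": [0,-2.6,22],"twist": 0},
    {"offset": [0,-2.6,26],"twist": 0},
    {"offset": [0,-2.6,26],"twist": 0},
  ],
)

```text
clock: 32.72
tcp_pos: [0.606, -0.05, 0.1971]
ee_rot: [[0.118, -0.993, 0.0], [-0.993, -0.118, -0.0], [0.0, -0.0, -1.0]]
contact_force: [0.1, -1.9, 2.5]
opening: 0.0281
```

Emit:
drive_tool(
  steps=[
    {"offset": [0,0,0],"twist": 0},
    {"offset": [0,0,0],"twist": 0},
    {"offset": [0,0,0],"twist": 0},
    {"offset": [0,0,0],"twist": 0},
    {"offset": [0,0,30],"twist": 0},
    {"offset": [0,0,70],"twist": 0},
    {"offset": [0,-30,110],"twist": 0},
    {"offset": [0,-80,120],"twist": 0},
    {"offset": [0,-80,120],"twist": 0},
  ],
  claw=70,
)

```text
clock: 33.85
tcp_pos: [0.6061, -0.1332, 0.3184]
ee_rot: [[0.114, -0.994, 0.002], [-0.994, -0.114, -0.002], [0.002, -0.002, -1.0]]
contact_force: [0.6, 1.4, -0.9]
opening: 0.0699
```

```bash
python3 look.py; python3 - <<'E'
from h import *
p,d=bot.snapshot("scene");c=p[115:275,215:385,::-1];cv2.imwrite("pics/s7.png",cv2.resize(c,None,fx=3.5,fy=3.5,interpolation=cv2.INTER_CUBIC))
E
```

```text
33.85 [ 0.60614105 -0.13315899  0.3184092 ] [ 0.5760298   1.39495094 -0.88776862]
ram top z (start .336): [0.2996 0.2996 0.2997 0.2998 0.3    0.3    0.3004 0.3004 0.3005 0.3009
 0.3011 0.3013] 0.297093622702665 56
```

View pics/s7.png

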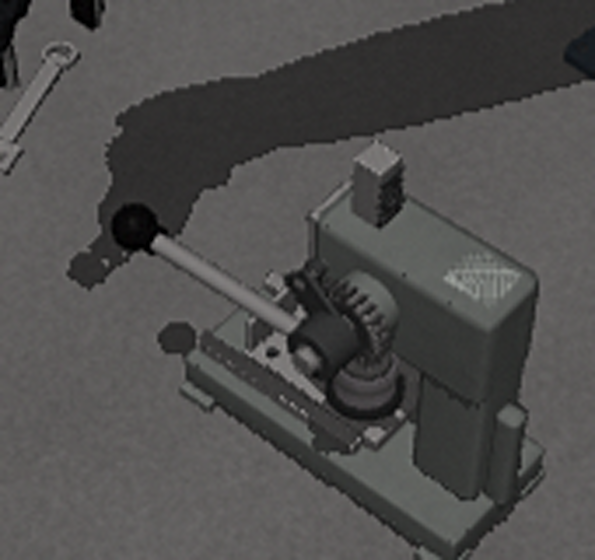

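The slide is in, the ram is down on the capsule at (365,385), the ball at (135,228) is free, and the spanner is undisturbed. Handing in.

```bash
python3 -c "
from h import *
print(bot.get_obs()['clock'],bot.close_job())"
```

```text
the job is handed in; nothing more can be done
33.95 None
```

The capsule is pressed and I handed the job in at 33.95 s, with the gripper clear of the press. I can't confirm the seal itself, because `close_job` reports no verdict.

- **Slide:** pushed in until it stopped. The force rose to 13 N with no further motion, at the expected position.
- **Pressing:** three and a half lever strokes brought the ram down about 36 mm (its top went from z 0.336 to about 0.300). The steep rise in force showed the plug was home.
- **Slip:** at about 9 N the pads slid down over the ball. I let go, the lever sprang back roughly 20 mm, and I regripped it with 110–120 N. There was no further slip that I could see.
- **Final pull:** held at about 13.3 N for 2 s. The wrist moment suggested friction in the grip took 2–3 N of that, leaving possibly under 11 N at the lever. I therefore raised it to 14.5–16.4 N measured, about 12–13 N at the lever, and held for over 1 s. I then eased off and let go.
- **Last checks:** the ram was still down, the slide was in, and the spanner was undisturbed. I did not look at the bottle, beaker or spare capsule again, but the arm never went near them.
- **Less certain:** the pull at the lever is estimated from force and moment readings that don't fix it closely. The plug being home is inferred from the ram's travel and the force rise, because I could not see the flange directly.

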